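Clamp the ceramic insulator: hold the dial lever at its third click

TASK

Stand the fragile white ceramic insulator upright in the round nest of the test fixture, gripping it lightly and setting it down rather than dropping it. Then press the fixture's spring-return dial lever down with the gripper's fingers, past its first two clicks to the third but not on to its stop, so that the two jaws close over the insulator's flange, and finish while still holding the lever there: it springs back if let go. Leave the other things on the bench where they are.

Things in the scene. Friction and masses are not known exactly. Their poses are not given: they have to be found in the camera images.
- insulator: Loose white ceramic insulator, fragile, standing upright, round about z, 95 mm tall, 0.1-0.2 kg. Origin: centre of its underside. From below: flange 54 across, 10 thick; neck 30 across; two rings 44 across at heights 28 to 50; plain round stem 34 across from 52 to the top.
- stem (a point): Point on the insulator's axis, 75 mm above its underside, at the middle of the plain stem (34 mm across): grip here. The pushes of both finger pads added together must stay under 110 N: 20 to 30 N a pad is ample.
- fixture: Test fixture fixed to the bench. Origin: centre of the underside of its aluminium base plate, 220 mm (x) by 300 (y), 12 thick. Its x axis points away from the robot within 0.3 rad, z up. Nest on its +y half at (-20, 75); dial with lever on its -y half.
- nest (a point): Centre of the nest's floor, 12 mm above the bench: the insulator's origin belongs here. Dark steel ring round it: 60 inside, 80 outside diameter, 8 tall; the flange has 3 of play all round. Two steel jaw plates wait 36 from the centre on the fixture's -x and +x sides, reaching 36 above the bench at most; pressing the lever slides them over the flange, to 22 from the centre at the third click.
- axle (a point): Centre of the lever's axle, at (75, -75, 120) mm in the fixture; the axle is level, along the fixture's y. The lever runs from here to the fixture's -x (towards the robot) between two upright grey cheeks with round tops, 80 mm across and up to 160 above the bench, each with four studs: rest and the three clicks.
- pad (a point): Centre of the upper face of the black finger pad at the lever's free end: a flat plate 44 mm along the lever, 46 wide (fixture's y), 14 thick. Its middle lies 130 from the axle; the upper face is 7 above the line from the axle. Height of this point above the bench: 182 at rest, 149 at the first click, 116 second, 81 third, 60 at the stop. Moves with the lever.
- lever (a joint): Lever angle, rad: 0 at rest (sloping 0.44 up from axle to pad), growing as the pad is pressed down (level at 0.44). Clicks at 0.267, 0.533, 0.80; hard stop 0.98. A spring always drives it back to 0, even from the clicks: the force only dips a little before each and rises again at it. It takes about 4 to 7 N at the pad at first, 11 to 12 N at the third click.
- bottle: Bystander: plastic bottle, 60 mm across, 150 tall, standing. Origin: centre of its underside. Stands left or right of the fixture, the insulator on the other side.
- carton: Bystander: closed cardboard carton 75 by 95 by 60 mm tall. Origin: centre of its underside.
- collar: Bystander: brass collar 60 mm across with a 36 hole, 30 tall, lying flat. Origin: centre of its underside.

How it is judged:
By the outcome, as a careful person would: the job done as asked, in the order asked, and still so for the second after the job is handed in, while the arm keeps its last pose, push and grip.
It also fails if it takes over 58 s, if anything falls off the work surface, if the arm or the gripper's body presses on something with over 40 N, if the wrist force passes 120 N, or if a joint passes its speed limit or range.

ROBOT

A 6-joint arm with a two-finger parallel gripper is mounted at the origin on the work surface. World frame = base frame: x ahead of the robot, y to its left, z up, the work surface at z = 0. Lengths are in m, angles in rad, forces in N, time in s.
With the tool pointing down it reaches from about 0.375 to 0.9 m from the base axis. Payload 3.1 kg.
Tool frame: the origin (TCP) lies on the centre line of the jaws, within the pads' length; the fingertips stand 22 mm ahead of it and the grasp point (between the pads) lies 3 mm ahead of it; z points along the fingers, y is the line along which they close (so a half turn about z gives the same grasp; the last joint's range is limited). The gripper opens to 85 mm and grips with 20 to 120 N. Pads are 22 mm wide; open, the fingers measure 114 mm over their backs; the gripper's body (76 mm by 85 mm) begins 54 mm behind the grasp point. The pads swing forward as they close: fully open they stand 13 mm farther back than shut.
Start: joints at [1.139, 0.527, 1.433, -0, 1.181, -0.178], TCP at [0.156, 0.605, 0.253] pointing down, gripper open.
Joint ranges: [-3.08, 3.08], [-0.75, 2.2], [0.22, 2.44], [-1.43, 4.57], [0, 2.65], [-2.85, 2.85]. Speed limits (rad/s): [2.79, 2.79, 3.14, 3.14, 3.14, 3.14].

INTERFACE

Orientations are given as a unit quaternion [x, y, z, w].
In Python, from station import manip, camrig gives the robot as it stands (manip), with the cameras (camrig).
- The arm moves only by the shell command python3 drive.py 'ROWS' [FORCE]. ROWS is a JSON object whose key "motion" holds a list of rows, 1 to 20 of them, each of 5 numbers: dx, dy, dz in fractions of the full range, 1 being 0.8 m, then a turn about the tool's z in a scale on which 1.0 is 4 rad, then the opening from 0.0 (shut) to 1.0 (fully open); each row is the pose to reach, as a shift and turn from the pose commanded when the command began, along the tool's axes at that moment; what a row does not reach only later rows make up. A row lasts 1/10 s, in which the tool goes at most 0.05 m and 0.15 rad, less where a joint would pass 70% of its speed; a pose out of reach is approached as far as the arm can. The fingers move at their own pace and stop on an object; FORCE is the grip in N (left out, the last holds). Time passes only in rows, so rows that do not move let the fingers close. It prints the time, the measured TCP pose, the force, the opening and the grip force at its end. A shift or turn number past 1, either way, is cut back to 1. Input that does not fit is refused with a message, and nothing moves.
- manip.sense(): the state, without advancing time (a new reading comes with each control period).
- camrig.snapshot(name): name is "side" or "top" or "wrist"; returns a dict with "pixels" (480x640x3 uint8, red, green, blue), "range_z" (480x640 float32, m along the optical axis (not along the pixel's ray), 0 where there is no reading), "fov_y" (degrees; the focal length in pixels is half the picture's height over the tangent of half this angle, whatever the lens; pixels are square), "cx", "cy" (the principal point, pixels), "R" (3x3) and "t" (3): a world point X has camera coordinates R X + t; the wrist camera has in their place "hand_eye" (4x4, takes a point from camera to tool coordinates, whose origin is the TCP and whose axes are the flange's). Camera axes: x right, y down, z forward; pixel columns grow to the right and rows downward; lengths in m; the calibration is good to about 2 mm. The wrist camera is an equidistant fisheye: a pixel r from the principal point sees the ray r / f radians off the axis. A picture is of the moment at which its call begins: read the wrist's pose just before it.
- manip.sign_off(): hands the job in; it is judged then, once.
The state is a dict: "t": time; "q": joint angles; "qd": joint speeds; "tau": joint torques, N m; "tcp_pos": TCP position; "tool_rot": TCP orientation; "force": force on the tool from outside, world axes, zero at the start; "ft_torque": the same for the moment, N m; "finger_gap": opening from 0.0 (shut) to 1.0 (fully open); "gripper_force": force on a finger pad.
Only numpy, scipy, OpenCV 4.12 (cv2) and the standard library are available. Lean on these libraries where they do the work, as an engineer would, in place of code of your own. Each camera call takes 0.05 s, during which the arm holds its last target. There are 200 camera calls.

## Working session

There is one attempt and no reset: what is moved stays moved. The work goes in short steps, Python scripts to look and compute and a shell command to move; the robot and the scene stay as the last step left them, time stands still between calls to the robot, and variables do not carry over. Pictures are saved under pics/ and viewed, at most 10 in all, crops included, and the job is handed in when it is done.

```bash
ls; mkdir -p pics
python3 - <<'E'
from station import manip, camrig
import cv2,numpy as np
s=manip.sense();print({k:np.round(v,3) for k,v in s.items()})
for n in("top","side"):
    d=camrig.snapshot(n);np.savez("pics/%s.npz"%n,**d);cv2.imwrite("pics/%s0.png"%n,d["pixels"][:,:,::-1]);print(n,d["R"],d["t"],d["fov_y"],d["cx"],d["cy"])
E
```

```text
drive.py
pics
station.py
{'t': np.float64(0.0), 'q': array([ 1.139,  0.528,  1.434, -0.   ,  1.181, -0.179]), 'qd': array([ 0.   ,  0.001,  0.002,  0.001, -0.   , -0.001]), 'tau': array([-1.0000e-03, -4.4235e+01, -1.7802e+01, -0.0000e+00,  9.0000e-03,
        0.0000e+00]), 'tcp_pos': array([0.156, 0.605, 0.252]), 'tool_rot': array([ 0.126,  0.992, -0.001, -0.   ]), 'force': array([0.644, 0.492, 0.933]), 'ft_torque': array([ 0.007, -0.055,  0.001]), 'gripper_force': np.float64(0.0), 'finger_gap': np.float64(1.002)}
top [[-0.00664198 -0.99995294 -0.00707076]
 [-0.98404711  0.00779313 -0.17773731]
 [ 0.17778405  0.00577744 -0.98405257]] [0.01980596 0.57145017 1.34700152] 46.52859529079327 317.2184274027249 232.8665061057271
side [[ 0.75229679 -0.65880949  0.00442761]
 [-0.48513883 -0.55850359 -0.67284029]
 [ 0.4457464   0.50402758 -0.73977452]] [-0.41484098  0.39231447  1.10933198] 46.95306317625406 312.1765626779437 237.97557503306646
```

View pics/top0.png

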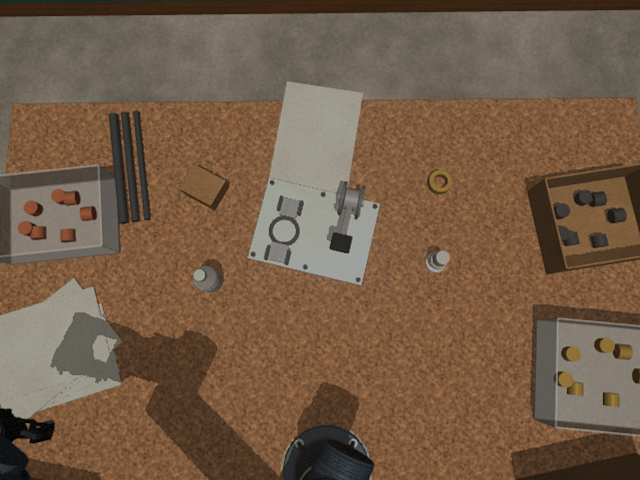

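View pics/side0.png

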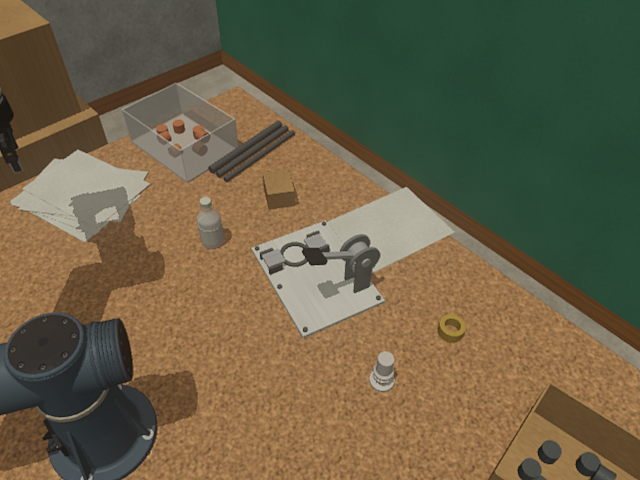

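The top view shows the insulator at about (437,260), the bottle at (207,278), the nest ring at (284,231) and the lever pad at (341,243). The plate corners are near (272,181), (378,204), (361,283) and (249,258). In the side view the insulator is at (383,370), the nest at (294,254) and the pad at (315,256).

```bash
cat > h.py <<'E'
import numpy as np,cv2
from scipy.spatial.transform import Rotation as Ro
def foc(d): return 240/np.tan(np.radians(float(d["fov_y"]))/2)
def ray(d,u,v,z):
    f=foc(d);c=np.array([(u-d["cx"])/f,(v-d["cy"])/f,1.]);o=-d["R"].T@d["t"];r=d["R"].T@c
    return o+r*(z-o[2])/r[2]
def cloud(d):
    f=foc(d);v,u=np.mgrid[:480,:640];z=d["range_z"]
    P=np.stack([(u-d["cx"])/f*z,(v-d["cy"])/f*z,z],-1)
    return (P-d["t"])@d["R"]
def proj(d,X):
    c=d["R"]@X+d["t"];return c[:2]/c[2]*foc(d)+[d["cx"],d["cy"]]
def tool(s,dw): return Ro.from_quat(s["tool_rot"]).inv().apply(dw)
E
python3 - <<'E'
from h import *
np.set_printoptions(precision=4,suppress=True)
for n,(bx,by) in dict(top=(437,260),side=(383,370)).items():
    d=dict(np.load(f"pics/{n}.npz"));P=cloud(d);hsv=cv2.cvtColor(d["pixels"],cv2.COLOR_RGB2HSV)
    # insulator by height in window
    m=np.zeros((480,640),bool);m[by-40:by+40,bx-30:bx+30]=1
    Q=P[m&(P[...,2]>.088)&(P[...,2]<.105)];print(n,"top face",len(Q),Q.mean(0),(Q.min(0)+Q.max(0))/2,np.ptp(Q,axis=0))
    mm=m&(P[...,2]>.088)&(P[...,2]<.105);v,u=np.nonzero(mm);print(" uv",u.mean(),v.mean(),"ray",ray(d,u.mean(),v.mean(),.095))
    w=(hsv[...,1]<60)&(hsv[...,2]>90)&m;v,u=np.nonzero(w);print(" white bbox",u.min(),u.max(),v.min(),v.max())
    # plate
    pm=((hsv[...,1]<45)&(hsv[...,2]>120)&(abs(P[...,2]-.012)<.006)).astype(np.uint8)
    k,l,st,c=cv2.connectedComponentsWithStats(pm)
    for i in range(1,k):
        if st[i,4]>800:
            print(" comp",st[i]);cn=max(cv2.findContours((l==i).astype(np.uint8),0,1)[0],key=cv2.contourArea)
            W=np.array([ray(d,a,b,.012)[:2] for a,b in cn[:,0]],np.float32);r=cv2.minAreaRect(W);print("  rect",r)
    if n=="top":
        rg=(hsv[...,2]<110)&(hsv[...,1]<80);z=np.zeros_like(rg);z[212:250,266:302]=1
        r8=(rg&z).astype(np.uint8);k,l,st,c=cv2.connectedComponentsWithStats(r8);i=1+st[1:,4].argmax()
        cn=max(cv2.findContours((l==i).astype(np.uint8),0,1)[0],key=cv2.contourArea);e=cv2.fitEllipse(cn);print(" ring",st[i],e,ray(d,*e[0],.02))
    # pad: black
    bw=(hsv[...,2]<60)&(P[...,2]>.14)&(P[...,2]<.21);z=np.zeros_like(bw)
    x,y=(341,243) if n=="top" else (315,256);z[y-20:y+20,x-20:x+20]=1;v,u=np.nonzero(bw&z);print(" pad",u.mean(),v.mean(),ray(d,u.mean(),v.mean(),.182),P[bw&z].mean(0))
    b=P[(P[...,2]>.14)&(P[...,2]<.165)&(P[...,0]<.75)&(P[...,1]>.2)&(P[...,0]>.4)];print(" bottle top",len(b),b.mean(0))
E
```

```text
top top face 158 [ 0.503  -0.2856  0.0944] [ 0.5031 -0.2856  0.0952] [0.0337 0.0329 0.0142]
 uv 442.61392405063293 256.7974683544304 ray [ 0.5029 -0.2855  0.095 ]
 white bbox 425 449 251 272
 comp [ 248  177  132  108 6393]
  rect ((0.5874522924423218, 0.02369675040245056), (0.2987235188484192, 0.22146520018577576), 76.0093994140625)
 ring [269 214  31  31 323] ((284.00634765625, 229.74365234375), (29.104969024658203, 30.398954391479492), 99.62947845458984) [0.586 0.101 0.02 ]
 pad 340.3117283950617 242.46913580246914 [ 0.5255 -0.0371  0.182 ] [ 0.5255 -0.0371  0.1825]
 bottle top 117 [0.4588 0.2865 0.1484]
side top face 225 [ 0.4997 -0.2844  0.0956] [ 0.5006 -0.2837  0.0955] [0.0348 0.0337 0.0149]
 uv 385.7733333333333 358.8 ray [ 0.5    -0.2843  0.095 ]
 white bbox 369 394 351 391
 comp [  17  150  133   80 4514]
  rect ((0.2920408546924591, 0.6920598745346069), (0.2688290476799011, 0.32673537731170654), 27.78220558166504)
 comp [ 252  220  133  117 5787]
  rect ((0.5859402418136597, 0.025240585207939148), (0.30091559886932373, 0.22657881677150726), 76.0140609741211)
 pad 314.0662251655629 255.83443708609272 [ 0.5218 -0.0388  0.182 ] [ 0.5208 -0.04    0.1839]
 bottle top 325 [0.4481 0.9034 0.1513]
```

```bash
cat >> h.py <<'E'
def go(s,*targets):
    for T in targets: print(np.round(tool(s,np.array(T)-s["tcp_pos"]),4),"dist",np.round(np.linalg.norm(np.array(T)-s["tcp_pos"]),3))
E
python3 - <<'E'
from station import manip, camrig;from h import *
go(manip.sense(),(.47,.15,.27),(.5014,-.285,.2),(.5014,-.285,.14))
E
```

```text
[-0.4177 -0.3617 -0.017 ] dist 0.553
[-0.5569 -0.7748  0.0537] dist 0.956
[-0.5569 -0.7747  0.1137] dist 0.961
```

The rows are not in the units I measure in: shifts go in shares of 0.8 m and turns go in shares of 4 rad. I convert before sending: -0.775 m / 0.8 = -0.9688, -0.557 m / 0.8 = -0.6963.

```bash
python3 drive.py '{"motion":[[-0.5225, -0.4525, -0.0213, 0, 1], [-0.5225, -0.4525, -0.0213, 0, 1], [-0.5225, -0.4525, -0.0213, 0, 1], [-0.5225, -0.4525, -0.0213, 0, 1], [-0.5225, -0.4525, -0.0213, 0, 1], [-0.5225, -0.4525, -0.0213, 0, 1], [-0.5225, -0.4525, -0.0213, 0, 1], [-0.5225, -0.4525, -0.0213, 0, 1], [-0.5225, -0.4525, -0.0213, 0, 1], [-0.5225, -0.4525, -0.0213, 0, 1], [-0.5225, -0.4525, -0.0213, 0, 1], [-0.6963, -0.9688, 0.0625, 0, 1], [-0.6963, -0.9688, 0.0625, 0, 1], [-0.6963, -0.9688, 0.0625, 0, 1], [-0.6963, -0.9688, 0.0625, 0, 1], [-0.6963, -0.9688, 0.0625, 0, 1], [-0.6963, -0.9688, 0.0625, 0, 1], [-0.6963, -0.9688, 0.0625, 0, 1], [-0.6963, -0.9688, 0.0625, 0, 1], [-0.6963, -0.9688, 0.0625, 0, 1]]}' 25
python3 - <<'E'
from station import manip, camrig;from h import *
s=manip.sense();print(s["tcp_pos"],s["tool_rot"],np.round(s["q"],2))
go(s,(.5014,-.285,.2),(.5014,-.285,.14))
E
```

```text
t: 2.1
tcp_pos: [0.5014, -0.2871, 0.2025]
tool_rot: [0.127, 0.992, 0.0, -0.0]
force: [0.8, 0.5, -0.3]
finger_gap: 1.001
gripper_force: 0.0
[ 0.50137925 -0.28710649  0.20252379] [ 1.26663359e-01  9.91945736e-01  1.00777188e-04 -1.98095257e-04] [-0.71  0.53  1.6  -0.    1.01 -2.03]
[0.0005 0.002  0.0025] dist 0.003
[0.0005 0.002  0.0625] dist 0.063
```

```bash
cat >> h.py <<'E'
def wcloud(d,s):
    f=foc(d);v,u=np.mgrid[:480,:640];du,dv=u-d["cx"],v-d["cy"];r=np.hypot(du,dv)+1e-9;th=np.minimum(r/f,1.5);z=d["range_z"]
    k=np.tan(th)/r*z;P=np.stack([du*k,dv*k,z,np.ones_like(z)],-1)@d["hand_eye"].T
    return Ro.from_quat(s["tool_rot"]).apply(P[...,:3].reshape(-1,3)).reshape(480,640,3)+s["tcp_pos"]
E
python3 - <<'E'
from station import manip, camrig;from h import *
s=manip.sense();d=camrig.snapshot("wrist");cv2.imwrite("pics/w1.png",d["pixels"][:,:,::-1]);P=wcloud(d,s);hsv=cv2.cvtColor(d["pixels"],cv2.COLOR_RGB2HSV)
m=(d["range_z"]>0)&(abs(P[...,2]-.095)<.006)&(np.hypot(P[...,0]-.5014,P[...,1]+.285)<.035)
Q=P[m];print(m.sum(),Q.mean(0),Q.min(0),Q.max(0),(Q.min(0)+Q.max(0))/2); v,u=np.nonzero(m);print(u.mean(),v.mean())
print(d["hand_eye"],d["fov_y"])
E
```

```text
2086 [ 0.50137659 -0.28364047  0.09454504] [ 0.48541484 -0.30049194  0.08901364] [ 0.51901488 -0.26704541  0.09691566] [ 0.50221486 -0.28376868  0.09296465]
327.3331735378715 243.6567593480345
[[-1.32603555e-03 -9.60163530e-01 -2.79435569e-01  7.18105512e-02]
 [ 9.99998639e-01 -9.98867079e-04 -1.31321152e-03  8.29139612e-04]
 [ 9.81778815e-04 -2.79436930e-01  9.60163548e-01 -1.20326378e-01]
 [ 0.00000000e+00  0.00000000e+00  0.00000000e+00  1.00000000e+00]] 65.70646984690485
```

View pics/w1.png

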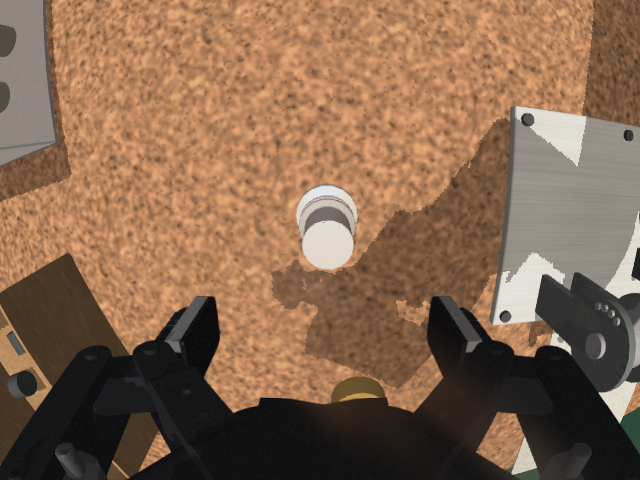

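The wrist view shows the insulator top at (327,244), well between the open fingers, and the collar at (358,390), clear of them.

To row units: 0.1245 m / 0.8 = 0.1556, 0.003 m / 0.8 = 0.0038.

```bash
python3 drive.py '{"motion":[[0.0013, 0.0038, 0.0563, 0, 1], [0.0013, 0.0038, 0.1063, 0, 1], [0.0013, 0.0038, 0.1375, 0, 1], [0.0013, 0.0038, 0.1556, 0, 1], [0.0013, 0.0038, 0.1556, 0, 0.6], [0.0013, 0.0038, 0.1556, 0, 0.5], [0.0013, 0.0038, 0.1556, 0, 0.46], [0.0013, 0.0038, 0.1556, 0, 0.42], [0.0013, 0.0038, 0.1556, 0, 0.3], [0.0013, 0.0038, 0.1556, 0, 0.2], [0.0013, 0.0038, 0.1556, 0, 0.2], [0.0013, 0.0038, 0.1556, 0, 0.2]]}' 25
python3 - <<'E'
from station import manip, camrig;from h import *
s=manip.sense();print(s["tcp_pos"])
for n in("top","side"):
    d=camrig.snapshot(n);np.savez("pics/%s1.npz"%n,**d)
E
```

```text
t: 3.35
tcp_pos: [0.5025, -0.2823, 0.0803]
tool_rot: [0.126, 0.992, -0.001, 0.001]
force: [-1.1, -1.0, 6.5]
finger_gap: 0.379
gripper_force: 27.4
[ 0.50246131 -0.28233853  0.08034053]
```

To row units: -0.22 m / 0.8 = -0.275, -0.21 m / 0.8 = -0.2625.

```bash
python3 drive.py '{"motion":[[0, 0, -0.0125, 0, 0.2], [0, 0, -0.0375, 0, 0.2], [0, 0, -0.075, 0, 0.2], [0, 0, -0.125, 0, 0.2], [0, 0, -0.175, 0, 0.2], [0, 0, -0.225, 0, 0.2], [0, 0, -0.2625, 0, 0.2], [0, 0, -0.275, 0, 0.2], [0, 0, -0.275, 0, 0.2]]}'
python3 - <<'E'
from station import manip, camrig;from h import *
s=manip.sense();print(s["tcp_pos"],s["tool_rot"])
go(s,(.5858,.1017,.30))
d=camrig.snapshot("wrist");cv2.imwrite("pics/w2.png",d["pixels"][:,:,::-1])
E
```

```text
t: 4.35
tcp_pos: [0.5017, -0.2813, 0.3]
tool_rot: [0.126, 0.992, -0.001, 0.001]
force: [0.1, -0.6, -1.6]
finger_gap: 0.378
gripper_force: 27.2
[ 0.5016669  -0.28134541  0.30001154] [ 1.25992944e-01  9.92030424e-01 -5.95389347e-04  1.03035306e-03]
[ 0.0143  0.3919 -0.0004] dist 0.392
```

View pics/w2.png

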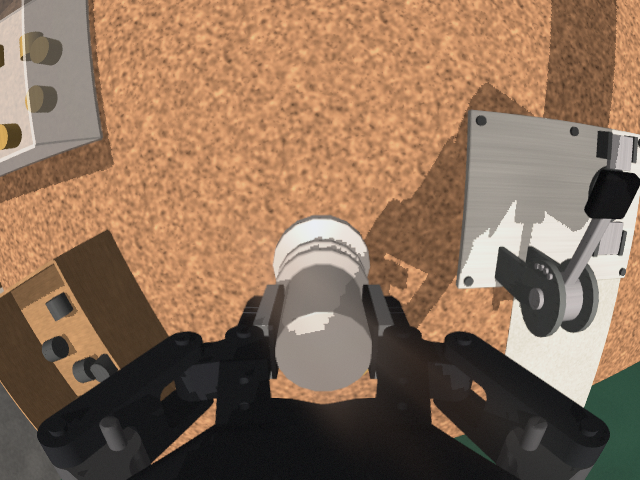

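The insulator is held upright: its stem top is at (323,352) between the pads, with the flange at (322,250). Carrying it over next.

To row units: 0.392 m / 0.8 = 0.49, 0.38 m / 0.8 = 0.475.

```bash
python3 drive.py '{"motion":[[0.0179, 0.0375, 0, 0, 0.2], [0.0179, 0.0875, 0, 0, 0.2], [0.0179, 0.1375, 0, 0, 0.2], [0.0179, 0.1875, 0, 0, 0.2], [0.0179, 0.2375, 0, 0, 0.2], [0.0179, 0.2875, 0, 0, 0.2], [0.0179, 0.3375, 0, 0, 0.2], [0.0179, 0.3875, 0, 0, 0.2], [0.0179, 0.4375, 0, 0, 0.2], [0.0179, 0.475, 0, 0, 0.2], [0.0179, 0.49, 0, 0, 0.2], [0.0179, 0.49, 0, 0, 0.2], [0.0179, 0.49, 0, 0, 0.2]]}'
python3 - <<'E'
from station import manip, camrig;from h import *
np.set_printoptions(precision=4,suppress=True)
s=manip.sense();print(s["tcp_pos"],s["tool_rot"],s["force"]);d=camrig.snapshot("wrist");cv2.imwrite("pics/w3.png",d["pixels"][:,:,::-1]);P=wcloud(d,s)
T=Ro.from_quat(s["tool_rot"]).inv().apply((P-s["tcp_pos"]).reshape(-1,3)).reshape(P.shape)
m=(d["range_z"]>0)&(abs(T[...,2]+.0147)<.004)&(np.hypot(T[...,0],T[...,1])<.025)
Q=T[m];print(m.sum(),"top in tool",Q.mean(0),(Q.min(0)+Q.max(0))/2,np.ptp(Q,axis=0))
# flange visible white lower: 
m=(d["range_z"]>0)&(abs(T[...,2]-.07)<.004)&(np.hypot(T[...,0],T[...,1])<.032)
Q=T[m];print(m.sum(),"flange in tool",Q.min(0),Q.max(0))
for n in("side","top"):
    d=camrig.snapshot(n);cv2.imwrite("pics/%s3.png"%n,d["pixels"][:,:,::-1]);P=cloud(d)
    z=s["tcp_pos"][2]
    c=P[(np.hypot(P[...,0]-.586,P[...,1]-.102)<.035)&(P[...,2]>z-.0785)&(P[...,2]<z-.068)];print(n,"flange pts",len(c),c.mean(0),c.min(0),c.max(0))
E
```

```text
t: 5.7
tcp_pos: [0.5848, 0.1009, 0.2972]
tool_rot: [0.126, 0.992, -0.001, -0.002]
force: [-0.2, 0.1, -0.9]
finger_gap: 0.381
gripper_force: 27.1
[0.5848 0.1009 0.2972] [ 0.1261  0.992  -0.0007 -0.0017] [-0.1685  0.1466 -0.8978]
7813 top in tool [ 0.0021  0.0006 -0.0146] [-0.0002  0.0001 -0.0147] [0.0341 0.0442 0.008 ]
2239 flange in tool [-0.0069 -0.0272  0.0671] [0.0271 0.026  0.074 ]
side flange pts 112 [0.5751 0.0881 0.2257] [0.5559 0.0719 0.2194] [0.6088 0.12   0.2292]
top flange pts 34 [0.5718 0.1114 0.2267] [0.5644 0.0917 0.2231] [0.5875 0.1228 0.2289]
```

View pics/w3.png

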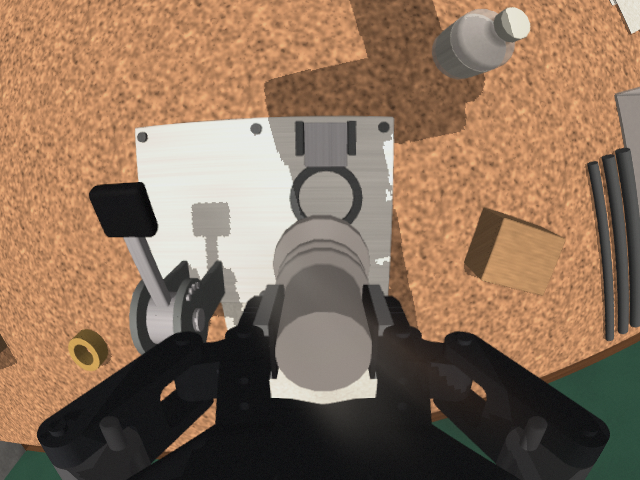

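The wrist view shows the insulator centred on the tool. The nest ring is at about (326,197), the lever pad at (124,210), and the bottle, carton and collar look undisturbed. I'll fit the ring from this view for a second nest estimate.

Run:
```python
from station import manip, camrig;from h import *
from scipy.optimize import least_squares
np.set_printoptions(precision=4,suppress=True)
s=manip.sense();d=camrig.snapshot("wrist");P=wcloud(d,s);g=d["pixels"].mean(2)
r=np.hypot(P[...,0]-.586,P[...,1]-.1015)
m=(d["range_z"]>0)&(abs(P[...,2]-.02)<.004)&(r<.046)&(r>.022)&(g<95)
v,u=np.nonzero(m);print(m.sum(),u.min(),u.max(),v.min(),v.max());Q=P[m]
f=lambda p:np.hypot(Q[:,0]-p[0],Q[:,1]-p[1])-p[2]
a=least_squares(lambda p:f([*p,.035]),[.586,.1015],loss="soft_l1",f_scale=.005);b=least_squares(f,[.586,.1015,.035],loss="soft_l1",f_scale=.005)
print(a.x,b.x,"z",Q[:,2].mean(),"tool tilt",Ro.from_quat(s["tool_rot"]).apply([0,0,1]),s["tcp_pos"])
for t in(a.x,(.5858,.1017)):
    go(s,(t[0],t[1],.125),(t[0],t[1],.0923))
```

```text
1204 291 362 165 223
[0.585  0.1039] [0.5846 0.104  0.0344] z 0.019545246985994677 tool tilt [-0.0011 -0.0004 -1.    ] [0.5854 0.1002 0.2984]
[0.0011 0.0035 0.1734] dist 0.173
[0.0011 0.0035 0.2061] dist 0.206
[-0.0002  0.0017  0.1734] dist 0.173
[-0.0002  0.0017  0.2061] dist 0.206
```

To row units: 0.15 m / 0.8 = 0.1875, 0.07 m / 0.8 = 0.0875.

```bash
python3 drive.py '{"motion":[[0.0006, 0.0031, 0.0375, 0, 0.2], [0.0006, 0.0031, 0.0875, 0, 0.2], [0.0006, 0.0031, 0.1375, 0, 0.2], [0.0006, 0.0031, 0.175, 0, 0.2], [0.0006, 0.0031, 0.1875, 0, 0.2], [0.0006, 0.0031, 0.1875, 0, 0.2], [0.0006, 0.0031, 0.1875, 0, 0.2]]}'
python3 - <<'E'
from station import manip, camrig;from h import *
from scipy.optimize import least_squares
np.set_printoptions(precision=4,suppress=True)
for k in range(2):
    s=manip.sense();d=camrig.snapshot("wrist");P=wcloud(d,s);g=d["pixels"].mean(2)
    T=Ro.from_quat(s["tool_rot"]).inv().apply((P-s["tcp_pos"]).reshape(-1,3)).reshape(P.shape)
    r=np.hypot(P[...,0]-.5855,P[...,1]-.1025)
    m=(d["range_z"]>0)&(abs(P[...,2]-.02)<.004)&(r<.046)&(r>.022)&(g<95)
    v,u=np.nonzero(m);print(m.sum(),u.min(),u.max(),v.min(),v.max());Q=T[m]
    f=lambda p:np.hypot(Q[:,0]-p[0],Q[:,1]-p[1])-p[2]
    print("ring in tool",least_squares(lambda p:f([*p,.035]),[0,0],loss="soft_l1",f_scale=.005).x,least_squares(f,[0,0,.035],loss="soft_l1",f_scale=.005).x,Q.min(0),Q.max(0))
    m=(d["range_z"]>0)&(abs(T[...,2]-.0705)<.002)&(np.hypot(T[...,0],T[...,1])<.032);F=T[m];rr=np.hypot(F[:,0],F[:,1]);print("flange",len(F),F.min(0),F.max(0))
    print(s["tcp_pos"])
cv2.imwrite("pics/w4.png",d["pixels"][:,:,::-1])
for n in("side","top"):
    d=camrig.snapshot(n);cv2.imwrite("pics/%s4.png"%n,d["pixels"][:,:,::-1]);P=cloud(d)
a=cv2.imread("pics/side4.png")[200:320,220:380];b=cv2.imread("pics/w4.png")[60:330,180:470]
b=cv2.resize(b,(430,400));a=cv2.resize(a,None,fx=2.2,fy=2.2);c=np.zeros((400,790,3),np.uint8);c[:,:430]=b;c[:a.shape[0],430:430+a.shape[1]]=a[:, :360];cv2.imwrite("pics/c4.png",c)
E
```

```text
t: 6.6
tcp_pos: [0.5872, 0.1038, 0.1503]
tool_rot: [0.126, 0.992, 0.0, 0.001]
force: [1.2, -0.2, -1.5]
finger_gap: 0.385
gripper_force: 27.1
2230 266 377 183 257
ring in tool [ 0.0017 -0.0006] [ 0.0013 -0.0006  0.0352] [-0.0163 -0.04    0.128 ] [0.0372 0.0389 0.1341]
flange 1995 [-0.0081 -0.027   0.0685] [0.0267 0.0261 0.0725]
[0.5872 0.1038 0.1503]
2238 266 377 183 256
ring in tool [ 0.002  -0.0008] [ 0.0017 -0.0008  0.0352] [-0.0157 -0.04    0.1284] [0.0372 0.0386 0.1346]
flange 2027 [-0.007  -0.027   0.0685] [0.0267 0.026  0.0725]
[0.5875 0.104  0.1508]
```

View pics/c4.png

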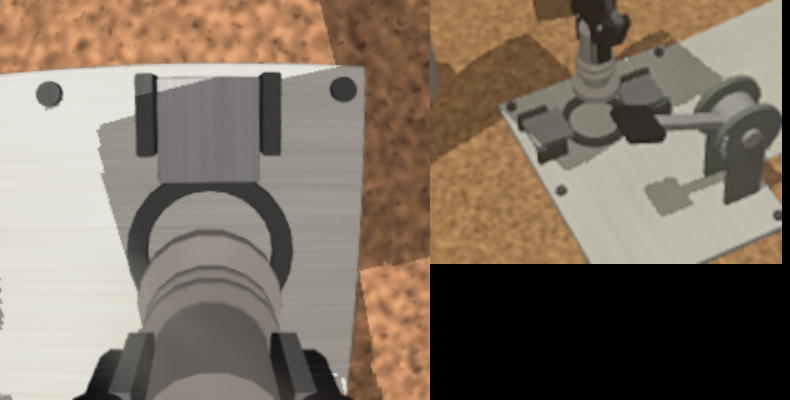

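The left (wrist) half shows the ring around (210,250) nearly concentric with the flange. The right (side) half shows the insulator just above the nest at (595,95). I'll correct by about 1.5 mm and lower it slowly.

To row units: 0.053 m / 0.8 = 0.0663, 0.0014 m / 0.8 = 0.0018.

```bash
python3 drive.py '{"motion":[[0.0018, -0.0008, 0.0125, 0, 0.2], [0.0018, -0.0008, 0.0313, 0, 0.2], [0.0018, -0.0008, 0.0438, 0, 0.2], [0.0018, -0.0008, 0.0538, 0, 0.2], [0.0018, -0.0008, 0.06, 0, 0.2], [0.0018, -0.0008, 0.0638, 0, 0.2], [0.0018, -0.0008, 0.0663, 0, 0.2], [0.0018, -0.0008, 0.0663, 0, 0.2]]}'
```

```text
t: 7.6
tcp_pos: [0.5844, 0.104, 0.0958]
tool_rot: [0.126, 0.992, -0.0, 0.0]
force: [0.1, -0.9, -1.4]
finger_gap: 0.379
gripper_force: 27.1
```

To row units: 0.003 m / 0.8 = 0.0038, 0.002 m / 0.8 = 0.0025.

```bash
python3 drive.py '{"motion":[[0, 0, 0.0013, 0, 0.2], [0, 0, 0.0025, 0, 0.2], [0, 0, 0.0038, 0, 0.2], [0, 0, 0.0038, 0, 0.2]]}'
```

```text
t: 8.0
tcp_pos: [0.5843, 0.104, 0.0928]
tool_rot: [0.126, 0.992, -0.0, -0.0]
force: [0.1, 0.1, -2.1]
finger_gap: 0.385
gripper_force: 27.1
```

Still no contact (the reading is only the insulator's weight), so I'll lower in smaller steps.

To row units: 0.0014 m / 0.8 = 0.0018, 0.0007 m / 0.8 = 0.0009.

```bash
python3 drive.py '{"motion":[[0, 0, 0.0009, 0, 0.2], [0, 0, 0.0018, 0, 0.2], [0, 0, 0.0018, 0, 0.2]]}'; python3 drive.py '{"motion":[[0, 0, 0.0006, 0, 0.2], [0, 0, 0.0013, 0, 0.2], [0, 0, 0.0013, 0, 0.2]]}'
```

```text
t: 8.3
tcp_pos: [0.5846, 0.1039, 0.0924]
tool_rot: [0.126, 0.992, -0.0, 0.0]
force: [-1.9, -1.2, 4.5]
finger_gap: 0.386
gripper_force: 27.4
t: 8.6
tcp_pos: [0.5846, 0.1037, 0.0921]
tool_rot: [0.126, 0.992, -0.0, 0.001]
force: [-3.6, -2.3, 9.7]
finger_gap: 0.383
gripper_force: 27.2
```

Contact came at z = 0.092, which is the nest floor (resting on the ring would read 0.100). I'll ease the press off, release and rise.

To row units: -0.18 m / 0.8 = -0.225, -0.15 m / 0.8 = -0.1875.

```bash
python3 drive.py '{"motion":[[0, 0, -0.0013, 0, 0.2], [0, 0, -0.0013, 0, 0.4], [0, 0, -0.0013, 0, 0.43], [0, 0, -0.0013, 0, 0.46], [0, 0, -0.0013, 0, 0.5], [0, 0, -0.0013, 0, 0.6], [0, 0, -0.0013, 0, 0.7], [0, 0, -0.0013, 0, 0.7], [0, 0, -0.0125, 0, 0.7], [0, 0, -0.0375, 0, 0.7], [0, 0, -0.075, 0, 0.7], [0, 0, -0.125, 0, 0.7], [0, 0, -0.1875, 0, 0.7], [0, 0, -0.225, 0, 0.7], [0, 0, -0.225, 0, 0.7]]}'
python3 - <<'E'
from station import manip, camrig;from h import *
np.set_printoptions(precision=4,suppress=True)
s=manip.sense();d=camrig.snapshot("wrist");P=wcloud(d,s);print(s["tcp_pos"],s["tool_rot"])
m=(d["range_z"]>0)&(abs(P[...,2]-.107)<.004)&(np.hypot(P[...,0]-.5855,P[...,1]-.1025)<.03);Q=P[m];print("ins top",len(Q),Q.mean(0))
cv2.imwrite("pics/w5.png",d["pixels"][:,:,::-1])
# pad upper face from wrist
g=d["pixels"].max(2);m=(d["range_z"]>0)&(g<50)&(P[...,2]>.15)&(P[...,2]<.2)&(np.hypot(P[...,0]-.527,P[...,1]+.038)<.04);Q=P[m]
if len(Q): print("pad",len(Q),Q.mean(0),Q.min(0),Q.max(0))
c,sn=np.cos(-.2441),np.sin(-.2441);F=lambda x,y:np.array([.5865+c*x-sn*y,.0247+sn*x+c*y])
for th in(0,.267,.533,.8,.82):
    a=.44-th;x=.075-.13*np.cos(a)+.007*np.sin(a);z=.12+.13*np.sin(a)+.007*np.cos(a);p=F(x,-.075);print(th,p,z)
    go(s,(p[0],p[1],z+.022))
E
```

```text
t: 10.1
tcp_pos: [0.5874, 0.1041, 0.2769]
tool_rot: [0.126, 0.992, 0.001, 0.006]
force: [0.9, 0.2, 0.3]
finger_gap: 0.699
gripper_force: 0.0
[0.5874 0.1041 0.2769] [0.126  0.992  0.0007 0.0063]
ins top 1350 [0.5836 0.1034 0.1066]
pad 3251 [ 0.5258 -0.0306  0.1822] [ 0.502  -0.0607  0.1641] [ 0.5508 -0.0088  0.1913]
0 [ 0.5299 -0.0385] 0.1817053921011197
[ 0.0209 -0.1527  0.0724] dist 0.17
0.267 [ 0.5181 -0.0355] 0.1492734933881063
[ 0.0335 -0.1529  0.1047] dist 0.188
0.533 [ 0.5149 -0.0348] 0.11489717051182222
[ 0.0371 -0.153   0.1391] dist 0.21
0.8 [ 0.5207 -0.0362] 0.08075562743998384
[ 0.0316 -0.1531  0.1733] dist 0.233
0.82 [ 0.5215 -0.0364] 0.07828099142534782
[ 0.0308 -0.1531  0.1757] dist 0.235
```

View pics/w5.png

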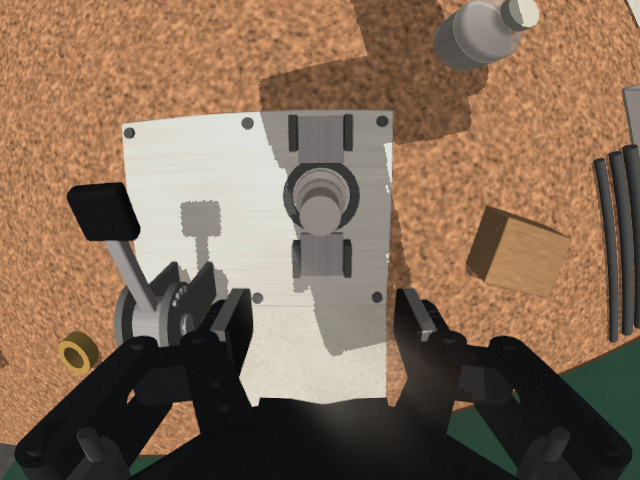

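The wrist view shows the insulator upright in the nest at about (322,205) and the lever pad at (103,212). Next I'll shut the gripper and move over the pad.

To row units: -0.153 m / 0.8 = -0.1913, 0.02 m / 0.8 = 0.025.

```bash
python3 drive.py '{"motion":[[0.0125, -0.05, 0, 0, 0.5], [0.025, -0.1, 0, 0, 0.3], [0.0263, -0.15, 0.025, 0, 0], [0.0263, -0.1875, 0.05, 0, 0], [0.0263, -0.1913, 0.0563, 0, 0], [0.0263, -0.1913, 0.0563, 0, 0], [0.0263, -0.1913, 0.0563, 0, 0], [0.0263, -0.1913, 0.0563, 0, 0]]}'
cat > chk.py <<'E'
from station import manip, camrig;from h import *
np.set_printoptions(precision=4,suppress=True)
s=manip.sense();print(s["tcp_pos"],s["tool_rot"],s["force"],s["finger_gap"],s["q"])
c,sn=np.cos(-.2441),np.sin(-.2441);F=lambda x,y:np.array([.5865+c*x-sn*y,.0247+sn*x+c*y])
for n in("side","top"):
    d=camrig.snapshot(n);cv2.imwrite("pics/%s_%.1f.png"%(n,s["t"]),d["pixels"][:,:,::-1]);P=cloud(d)
    x=P[...,:2]-[.5865,.0247];X=np.stack([c*x[...,0]+sn*x[...,1],-sn*x[...,0]+c*x[...,1]],-1)
    # lever arm: between cheeks and pad, ~ y=-75, radius 45..105 from axle
    dx=.075-X[...,0];dz=P[...,2]-.12;r=np.hypot(dx,dz)
    m=(r>.045)&(r<.104)&(abs(X[...,1]+.075)<.012)&(P[...,2]>.045)&(dx>0)
    a=np.arctan2(dz[m],dx[m]);k=cv2.fitLine(np.stack([dx[m],dz[m]],1).astype(np.float32),cv2.DIST_HUBER,0,.01,.01).ravel() if m.sum()>10 else None
    print(n,m.sum(),"angle centroid",.44-np.median(a),"lineslope", None if k is None else .44-np.arctan(k[1]/k[0]))
    # pad black upper points
    g=d["pixels"].max(2);q=(g<60)&(r>.105)&(r<.16)&(abs(X[...,1]+.075)<.024)&(P[...,2]<s["tcp_pos"][2]-.01)
    if q.sum(): print("  pad pts",q.sum(),"x",X[q][:,0].min(),X[q][:,0].max(),"z",P[q][:,2].min(),P[q][:,2].max(),"angle",.44-np.median(np.arctan2(dz[q],dx[q])))
    # jaws: z .026.. .038 near nest
    j=(P[...,2]>.028)&(P[...,2]<.04)&(abs(X[...,1]-.075)<.02)&(abs(X[...,0]+.02)<.09);xx=X[j][:,0]+.02
    print("  jaws -x",xx[xx<-.015].max(initial=-1),"+x",xx[xx>.015].min(initial=1))
    t=(abs(P[...,2]-.107)<.003)&(np.hypot(X[...,0]+.02,X[...,1]-.075)<.03)
    print("  ins top (fixture, rel nest)",t.sum(),X[t].mean(0)-[-.02,.075])
E
python3 chk.py
```

```text
t: 10.95
tcp_pos: [0.5264, -0.0378, 0.2259]
tool_rot: [0.125, 0.992, 0.0, 0.001]
force: [0.2, -0.2, 0.5]
finger_gap: 0.001
gripper_force: 0.0
[ 0.5264 -0.0378  0.2259] [0.1253 0.9921 0.0001 0.0005] [ 0.1634 -0.2477  0.4719] 0.0014906332244763341 [-0.2838  0.4337  1.7061  0.0004  1.0008 -1.6036]
side 155 angle centroid -0.06813279976192582 lineslope 0.005189687
  pad pts 297 x -0.06649246074131411 0.05235338576267306 z 0.014967968459106055 0.215307617469609 angle -0.04620536851400331
  jaws -x -0.01565177574019298 +x 0.032503058598292583
  ins top (fixture, rel nest) 102 [-0.0028 -0.001 ]
top 0 angle centroid nan lineslope None
  pad pts 78 x -0.06341572234156281 -0.05301192839682614 z 0.17821096998903013 0.19291230398139686 angle -0.021475920302974516
  jaws -x -0.034857692597261805 +x 0.03586712971916452
  ins top (fixture, rel nest) 93 [ 0.0004 -0.0004]
  return _methods._mean(a, axis=axis, dtype=dtype,
  ret = ret.dtype.type(ret / rcount)
```

To row units: 0.11 m / 0.8 = 0.1375, 0.105 m / 0.8 = 0.1313.

```bash
python3 drive.py '{"motion":[[0.0013, 0, 0.0188, 0, 0], [0.0038, 0, 0.0313, 0, 0], [0.0063, 0, 0.0438, 0, 0], [0.01, 0, 0.0563, 0, 0], [0.0125, 0, 0.0688, 0, 0], [0.0138, 0, 0.0813, 0, 0], [0.015, 0, 0.0938, 0, 0], [0.015, 0, 0.1063, 0, 0], [0.015, 0, 0.1188, 0, 0], [0.0138, 0, 0.1313, 0, 0], [0.0138, 0, 0.1375, 0, 0], [0.0125, 0, 0.1375, 0, 0], [0.0125, 0, 0.1375, 0, 0]]}'; python3 chk.py 2>/dev/null
```

```text
t: 12.35
tcp_pos: [0.515, -0.0354, 0.116]
tool_rot: [0.126, 0.992, 0.0, -0.001]
force: [-3.2, 0.4, 7.9]
finger_gap: -0.004
gripper_force: 4.6
[ 0.515  -0.0354  0.116 ] [ 0.1255  0.9921  0.0002 -0.0013] [-3.1905  0.4049  7.9388] -0.004224824891038342 [-0.2854  0.5987  1.8203  0.      0.7254 -1.6044]
side 146 angle centroid 0.6083964572743682 lineslope 0.78155863
  pad pts 197 x -0.07581731186432708 -0.035488971067619626 z 0.07764901411552505 0.1041785743449147 angle 0.646064007936608
  jaws -x -0.015955331592871148 +x 1.0
  ins top (fixture, rel nest) 25 [-0.0119  0.0058]
top 0 angle centroid nan lineslope None
  jaws -x -0.015745554935753855 +x 0.024254846333695887
  ins top (fixture, rel nest) 103 [-0.0003 -0.0015]
```

To row units: 0.004 m / 0.8 = 0.005, 0.002 m / 0.8 = 0.0025.

```bash
python3 drive.py '{"motion":[[0, 0, 0.0025, 0, 0], [-0.0013, 0, 0.005, 0, 0], [-0.0013, 0, 0.005, 0, 0]]}'; python3 drive.py '{"motion":[[0, 0, 0.0025, 0, 0], [-0.0013, 0, 0.005, 0, 0], [-0.0013, 0, 0.005, 0, 0]]}'; python3 chk.py 2>/dev/null
```

```text
t: 12.75
tcp_pos: [0.5158, -0.0356, 0.112]
tool_rot: [0.126, 0.992, 0.0, -0.001]
force: [-2.9, 2.0, 9.0]
finger_gap: -0.0
gripper_force: 4.5
t: 13.05
tcp_pos: [0.5168, -0.0359, 0.1081]
tool_rot: [0.126, 0.992, 0.0, -0.001]
force: [-2.9, 1.2, 9.2]
finger_gap: 0.003
gripper_force: 4.9
[ 0.5168 -0.0359  0.1081] [ 0.1255  0.9921  0.0002 -0.0013] [-2.9276  1.1518  9.151 ] 0.0031446257342823496 [-0.2852  0.6144  1.8199  0.0001  0.71   -1.6043]
side 150 angle centroid 0.6751334577721076 lineslope 0.7553388
  pad pts 193 x -0.07214142236449561 -0.0323603759575468 z 0.07021430053996852 0.09770004786819277 angle 0.7069073879501949
  jaws -x -0.015594244380930374 +x 1.0
  ins top (fixture, rel nest) 39 [-0.011   0.0038]
top 0 angle centroid nan lineslope None
  jaws -x -0.015874607346219777 +x 0.023108702501570086
  ins top (fixture, rel nest) 108 [-0.0005 -0.0016]
```

To row units: 0.003 m / 0.8 = 0.0038, 0.002 m / 0.8 = 0.0025.

```bash
for i in 1; do python3 drive.py '{"motion":[[0, 0, 0.0025, 0, 0], [-0.0013, 0, 0.0038, 0, 0], [-0.0013, 0, 0.0038, 0, 0]]}'; done; python3 drive.py '{"motion":[[0, 0, 0.0013, 0, 0], [0, 0, 0.0025, 0, 0], [0, 0, 0.0025, 0, 0]]}';  python3 drive.py '{"motion":[[0, 0, 0.0013, 0, 0], [0, 0, 0.0025, 0, 0], [0, 0, 0.0025, 0, 0]]}'; python3 chk.py 2>/dev/null
```

```text
t: 13.45
tcp_pos: [0.5176, -0.0361, 0.1052]
tool_rot: [0.125, 0.992, 0.0, -0.001]
force: [-4.1, 1.9, 10.1]
finger_gap: -0.001
gripper_force: 5.4
t: 13.75
tcp_pos: [0.5181, -0.0362, 0.1035]
tool_rot: [0.126, 0.992, 0.0, -0.001]
force: [-3.9, 1.3, 9.7]
finger_gap: 0.002
gripper_force: 5.6
t: 14.05
tcp_pos: [0.5186, -0.0363, 0.1017]
tool_rot: [0.126, 0.992, 0.0, -0.0]
force: [-3.3, 1.8, 11.3]
finger_gap: 0.003
gripper_force: 5.9
[ 0.5186 -0.0363  0.1017] [ 0.1255  0.9921  0.0001 -0.0002] [-3.2946  1.7517 11.2837] 0.002910242212705616 [-0.2851  0.6269  1.8201  0.0002  0.695  -1.6043]
side 143 angle centroid 0.7284915650326341 lineslope 0.8293621
  pad pts 188 x -0.06964450904054306 -0.03088772840904567 z 0.0626063943520279 0.09146030162284537 angle 0.7629538300000922
  jaws -x -0.015360492790051156 +x 1.0
  ins top (fixture, rel nest) 39 [-0.0091  0.0031]
top 0 angle centroid nan lineslope None
  jaws -x -0.020713067866331068 +x 0.022751630980224792
  ins top (fixture, rel nest) 100 [ 0.001  -0.0014]
```

To row units: 0.002 m / 0.8 = 0.0025, 0.001 m / 0.8 = 0.0013.

```bash
python3 drive.py '{"motion":[[0, 0, 0.0013, 0, 0], [-0.0006, 0, 0.0025, 0, 0], [-0.0006, 0, 0.0025, 0, 0], [-0.0006, 0, 0.0025, 0, 0]]}'; python3 chk.py 2>/dev/null
python3 - <<'E'
import cv2,glob,os,numpy as np
a=cv2.imread(max(glob.glob("pics/side_*.png"),key=os.path.getmtime))[200:330,230:400];b=cv2.imread(max(glob.glob("pics/top_*.png"),key=os.path.getmtime))[170:290,240:390]
a=cv2.resize(a,(523,400),interpolation=2);b=cv2.resize(b,(270,216));c=np.zeros((400,793,3),np.uint8);c[:,:523]=a;c[:216,523:]=b;cv2.imwrite("pics/fin.png",c)
E
```

```text
t: 14.55
tcp_pos: [0.5192, -0.0365, 0.0999]
tool_rot: [0.126, 0.992, 0.0, -0.0]
force: [-3.5, 1.5, 11.9]
finger_gap: 0.002
gripper_force: 6.2
[ 0.5192 -0.0365  0.0999] [ 0.1256  0.9921  0.0001 -0.    ] [-3.4832  1.4669 11.9048] 0.0018790814623081123 [-0.2851  0.6307  1.8197  0.0002  0.6913 -1.6042]
side 143 angle centroid 0.7326751322210147 lineslope 0.8342049
  pad pts 186 x -0.0694460572390034 -0.029203228717490107 z 0.06283733596740887 0.0896210933933364 angle 0.7783229575681715
  jaws -x -0.015057731861837387 +x 1.0
  ins top (fixture, rel nest) 46 [-0.0096  0.0031]
top 0 angle centroid nan lineslope None
  jaws -x -0.020589045928570113 +x 0.022427372249809972
  ins top (fixture, rel nest) 110 [ 0.0002 -0.001 ]
```

View pics/fin.png

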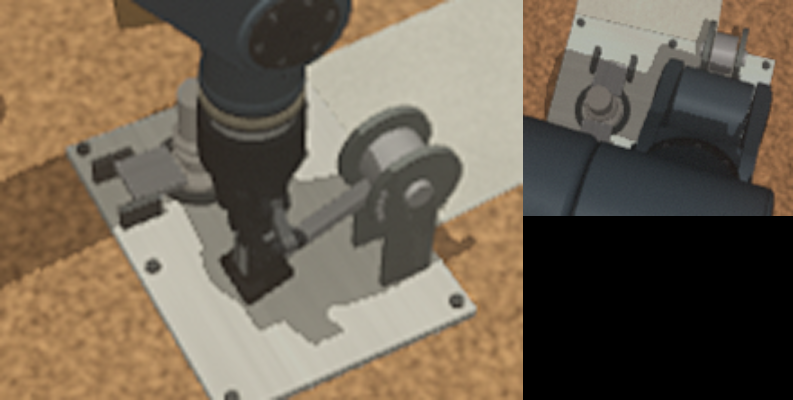

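The side view (left) shows the shut fingers on the pad at (255,270), the lever pressed below level, and the jaw over the insulator's flange. I'll fit the pad's upper face from the wrist camera to get the lever angle more precisely.

Run:
```python
from station import manip, camrig;from h import *
np.set_printoptions(precision=4,suppress=True)
fs=[];L=[]
c,sn=np.cos(-.2441),np.sin(-.2441)
for k in range(3):
    s=manip.sense();fs.append(s["force"]);d=camrig.snapshot("wrist");P=wcloud(d,s)
    x=P[...,:2]-[.5865,.0247];X=np.stack([c*x[...,0]+sn*x[...,1],-sn*x[...,0]+c*x[...,1],P[...,2]],-1)
    g=d["pixels"].max(2)
    m=(d["range_z"]>0)&(g<70)&(X[...,0]>-.072)&(X[...,0]<-.048)&(abs(X[...,1]+.075)<.02)&(X[...,2]>.055)&(X[...,2]<.095)
    Q=X[m];L.append(Q)
Q=np.concatenate(L);print(len(Q),Q.min(0),Q.max(0),"force",np.mean(fs,0))
for lo in np.arange(-.072,-.048,.004):
    q=Q[(Q[:,0]>lo)&(Q[:,0]<lo+.004)];print(lo,len(q),np.median(q[:,2]) if len(q) else "")
# per point: upper-face line 7 mm above axle line -> angle
dx=.075-Q[:,0];dz=Q[:,2]-.12;a=np.arctan2(dz,dx)-np.arcsin(.007/np.hypot(dx,dz));print("lever angle",np.percentile(.44-a,[5,25,50,75,95]))
cv2.imwrite("pics/w6.png",d["pixels"][:,:,::-1])
```

```text
7952 [-0.0675 -0.0929  0.063 ] [-0.048 -0.055  0.095] force [-2.8909  0.7275 12.015 ]
-0.072 0 
-0.06799999999999999 1991 0.06792175436782313
-0.06399999999999999 2052 0.07044229910022984
-0.059999999999999984 2512 0.07353028609404143
-0.05599999999999998 1050 0.07341935746635855
-0.05199999999999998 347 0.07512752646630366
lever angle [0.6906 0.8302 0.8361 0.8403 0.8485]
```

View pics/w6.png

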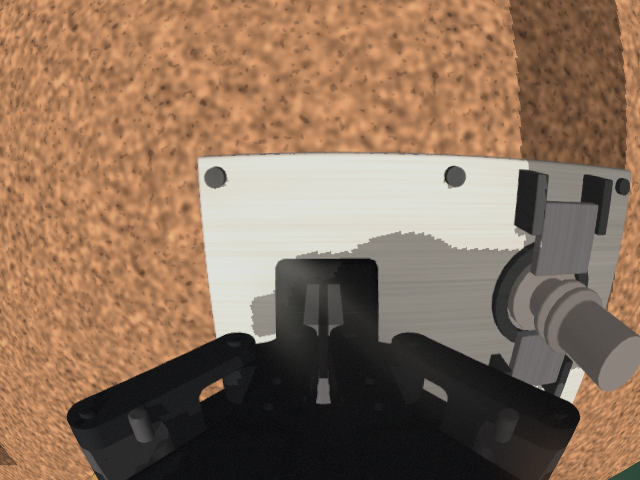

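The wrist view shows the fingertips at (323,300) on the pad and the jaw at (565,240) over the flange, with the insulator upright. The lever angle estimates run from 0.80 to 0.836, about 0.82 overall, at 12 N. That puts it at the third click and well short of the 0.98 stop.

```bash
python3 -c "
from station import manip, camrig
print(manip.sign_off())"
```

```text
the job is handed in; nothing more can be done
None
```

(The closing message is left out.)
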